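# Release the counted couplings from the hopper and ease its lid shut

### The arm

A 6-joint arm with a two-finger parallel gripper is mounted at the origin on the work surface. World frame = base frame: x ahead of the robot, y to its left, z up, the work surface at z = 0. Lengths are in mm, angles in rad, forces in N, time in s.
With the tool pointing down it reaches from about 275 to 750 mm from the base axis. Payload 10.2 kg.
Tool frame: the origin (TCP) lies between the finger pads; the fingertips stand 11 mm ahead of it and the grasp point (between the pads) lies 8 mm behind it; z points along the fingers, y is the line along which they close (so a half turn about z gives the same grasp; the last joint's range is limited). The gripper opens to 85 mm and grips with 20 to 120 N. Pads are 22 mm wide; open, the fingers measure 114 mm over their backs; the gripper's body (76 mm by 85 mm) begins 54 mm behind the grasp point. The pads swing forward as they close: fully open they stand 13 mm farther back than shut.
Start: joints at [-1.386, 0.313, 1.498, -0, 1.331, -0.223], TCP at [208.198, -481.959, 242.294] pointing down, gripper open.
Joint ranges: [-2.94, 2.94], [-0.97, 2.17], [0.19, 2.56], [-1.23, 4.37], [0.02, 3.11], [-2.88, 2.88]. Speed limits (rad/s): [2.39, 2.39, 3.01, 3.14, 3.14, 3.14].

### API

Orientations are given as a unit quaternion [w, x, y, z].
In Python, from rig import sense, eyes, finish_job gives the robot as it stands.
- The arm moves only by the shell command python3 -m jog 'ROWS' [FORCE]. ROWS is JSON, a list of rows, each a list of 7 numbers: the shift along the tool's x, y, z in m, then the turn, a rotation vector about the tool's x, y, z in rad, then the finger opening in m, from 0 to 0.0854. In form: [[dx, dy, dz, rx, ry, rz, gripper], ...]. A call has 1 to 5 rows; each row shifts and turns the commanded pose from where the row before left it, along the tool's axes as they then stand; what a row does not reach is not made up. A row lasts 1/10 s, in which the tool goes at most 50 mm and 8.59 degrees, less where a joint would pass 70% of its speed; a pose out of reach is approached as far as the arm can. A call is refused whole if a number of a shift passes 0.05 or a number of a turn 0.15, either way. A call with a gripper value outside its range is refused whole. The fingers move at their own pace and stop on an object; FORCE is the grip in N (left out, the last holds). Time passes only in rows, so rows that do not move let the fingers close. It gives the time, the measured TCP pose, the force, the opening and the grip force at its end, in the units of the state.
- sense(): the state, without advancing time (a new reading comes with each control period).
- eyes.capture(name): name is "scene" or "top" or "wrist"; returns the picture (400x640x3 uint8, red, green, blue); there is no depth.
- eyes.calibration(name): a dict with "fx", "fy", "cx", "cy" (pixels), "cam_to_world" (4x4, takes a point from camera to world coordinates); the wrist camera has in their place "mount" (4x4, takes a point from camera to tool coordinates, whose origin is the TCP and whose axes are the flange's). Camera axes: x right, y down, z forward; pixel columns grow to the right and rows downward; lengths in mm; the calibration is good to about 2 mm. A picture is of the moment at which its call begins: read the wrist's pose just before it. calibration takes no time and is no camera call.
- finish_job(): hands the job in; it is judged then, once.
The state is a dict: "time_s": time; "joints": joint angles; "dq": joint speeds; "tau": joint torques, N m; "eef_pos": TCP position; "ee_rot": TCP orientation; "force": force on the tool from outside, world axes, zero at the start; "wrist_torque": the same for the moment, N m; "grip_width": opening from 0.0 (shut) to 1.0 (fully open); "grip_force": force on a finger pad.
Only numpy, scipy, OpenCV 4.12 (cv2) and the standard library are available. Lean on these libraries where they do the work, as an engineer would, in place of code of your own. Each camera call takes 0.05 s, during which the arm holds its last target. There are 200 camera calls.

### The job

Three grey conduit couplings wait counted in the orange-lidded hopper: press its red lever pad right down so that the lid swings wide open and all three roll out into the hopper's own tray, then, still bearing on the pad, let the lever up slowly so that the lid eases shut and does not slam. Work by the lever pad alone, with the fingers: touch neither the couplings nor the lids, and pick nothing up. Leave the blue-lidded hopper shut and full, and everything else on the bench where it stands.

Things in the scene. Friction and masses are not known exactly. Their poses are not given: they have to be found in the camera images.
- o_hopper: orange-lidded release hopper, grey sheet steel with an orange rim, fixed; base 285 (x) by 122 (y), 185 mm high. Origin: centre of its underside, on the bench; -x is its front (tray end, towards the robot), +y its left, z up. Open-topped chute between side plates 82 mm apart over all (x -30 to +135). Its lever runs along its right side (y -58 mm) from a pivot at x +90, z 90 mm to the red pad in front
- o_pad (a point): centre of the top face of the orange-lidded hopper's red lever pad, 42 (along the lever) by 46 mm; at rest 128 mm above the bench, at x -159, y -95 mm in the hopper's frame. It presses down 57 mm, straight within 2 mm (arc of 250 mm radius), to a firm stop, against a return spring: 4 N at first, 7 N at the bottom. The pad follows the finger as it rises
- o_tray (a point): middle of the floor of the orange-lidded hopper's own open catch tray, in front of its lid: inside 120 (x) by 76 mm (y), walls 67 mm above the bench, rubber floor falling to the front
- o_lid (a joint): angle of the orange lid (72 x 80 mm plate hung from a shaft 160 mm above the bench), rad: 0 shut, about 1.0 wide open, then reaching 70 mm out over the tray. A rod ties it to the lever (pad up: shut; pad down: wide open): 50 mm/s at the pad swings it at about 0.9 rad/s. Let go, the spring slams it at well over 5 rad/s; arriving shut faster than 2.5 rad/s is a slam
- grey1_mid (a point): centre of grey conduit coupling 1 (plastic tube piece, 30 mm diameter, 66 mm long, about 30 g, lying across the hopper); at the start in the orange-lidded hopper's chute, resting against the lid; in the tray it lies about 40 to 75 mm above the bench
- grey2_mid (a point): centre of grey conduit coupling 2 (plastic tube piece, 30 mm diameter, 66 mm long, about 30 g, lying across the hopper); at the start in the orange-lidded hopper's chute, behind coupling 1; in the tray it lies about 40 to 75 mm above the bench
- grey3_mid (a point): centre of grey conduit coupling 3 (plastic tube piece, 30 mm diameter, 66 mm long, about 30 g, lying across the hopper); at the start in the orange-lidded hopper's chute, behind coupling 2; in the tray it lies about 40 to 75 mm above the bench
- b_hopper: the blue-lidded hopper beside it, with a blue rim, the same model with the same sizes, axes and origin, holding two white couplings; it is not to be worked
- b_pad (a point): centre of the top of the blue-lidded hopper's lever pad (also red); not to be pressed
- b_lid (a joint): angle of the blue lid, rad, 0 shut; must stay shut
- white1_mid (a point): centre of white coupling 1 in the blue-lidded hopper's chute; stays there
- white2_mid (a point): centre of white coupling 2 in the blue-lidded hopper's chute; stays there
- tape: roll of black insulating tape lying flat, 68 mm across, 19 mm high; origin: centre of its underside
- driver: screwdriver lying on the bench, 190 mm long, about 30 mm thick; origin under its middle
- jbox: grey square junction box with white cover, 85 x 85 x 51 mm; origin: centre of its underside
- lampbox: upright lamp carton, white with a blue band, 65 x 65 x 115 mm; origin: centre of its underside
- spray: yellow spray can with red cap, 65 mm across, 160 mm tall; origin: centre of its underside
- gland: black cable gland standing upright, 32 mm across, 44 mm tall; origin: centre of its underside
There are look-alikes about, which are no part of the job. What is shaped like the part that bears grey3_mid but pink or purple is not meant. What is shaped like the part that bears grey1_mid but pink is not meant.

How it is judged (in metres and radians):
On the way:
1. the lever pad is pressed by the fingers, the orange lid is wide open (over 0.75 rad) and all three grey couplings have come out into the tray (value of joint o_lid above 0.75 rad and contact force between the fingers and o_lever above 0.5 N and x of grey1_mid in the frame of o_hopper between -0.137 and -0.03 m and z of each of grey1_mid, grey2_mid, grey3_mid in the frame of o_hopper below 0.085 m and y of grey1_mid in the frame of o_hopper between -0.04 and 0.04 m and x of grey2_mid in the frame of o_hopper between -0.137 and -0.03 m and y of grey2_mid in the frame of o_hopper between -0.04 and 0.04 m and x of grey3_mid in the frame of o_hopper between -0.137 and -0.03 m and y of grey3_mid in the frame of o_hopper between -0.04 and 0.04 m), for 0.2 s.
At the end, for the whole second after the job is handed in: Orange lid shut again (under 0.06 rad), the three grey couplings lying still (under 30 mm/s) in that hopper's tray, the blue lid shut (under 0.06 rad) (value of joint each of o_lid, b_lid below 0.06 rad and x of grey1_mid in the frame of o_hopper between -0.137 and -0.03 m and z of each of grey1_mid, grey2_mid, grey3_mid in the frame of o_hopper below 0.085 m and y of grey1_mid in the frame of o_hopper between -0.04 and 0.04 m and x of grey2_mid in the frame of o_hopper between -0.137 and -0.03 m and y of grey2_mid in the frame of o_hopper between -0.04 and 0.04 m and x of grey3_mid in the frame of o_hopper between -0.137 and -0.03 m and y of grey3_mid in the frame of o_hopper between -0.04 and 0.04 m and linear speed of each of grey1, grey2, grey3 below 0.03 m/s); the robot touches nothing.
It fails at once if the orange lid slams: it comes into its last 0.2 rad before shut faster than 2.5 rad/s (value of joint o_lid below 0.2 rad and velocity of joint o_lid below -2.5 rad/s).
It fails at once if the blue-lidded hopper is worked: its lid opens over 0.15 rad or a white coupling moves over 20 mm (value of joint b_lid above 0.15 rad or distance of any of white1_mid, white2_mid from where it was at the start of the episode above 0.02 m).
It fails at once if a coupling or a lid is touched by the robot (over 0.5 N) (contact force between any of the fingers, the arm and grey1 above 0.5 N or contact force between any of the fingers, the arm and grey2 above 0.5 N or contact force between any of the fingers, the arm and grey3 above 0.5 N or contact force between any of the fingers, the arm and white1 above 0.5 N or contact force between any of the fingers, the arm and white2 above 0.5 N or contact force between any of the fingers, the arm and o_lid above 0.5 N or contact force between any of the fingers, the arm and b_lid above 0.5 N).
It fails at once if a coupling is lifted (centre over 160 mm above the bench) (height (world z) of any of grey1_mid, grey2_mid, grey3_mid, white1_mid, white2_mid above 0.16 m).
It fails at once if something else on the bench is moved more than 20 mm or lifted (distance of any of tape, driver, jbox, lampbox, spray, gland from where it was at the start of the episode above 0.02 m).
It also fails if it takes over 38 s, if anything falls off the work surface, if the arm or the gripper's body presses on something with over 40 N, if the wrist force passes 120 N, or if a joint passes its speed limit or range.

## Working session

There is one attempt and no reset: what is moved stays moved. The work goes in short steps, Python scripts to look and compute and a shell command to move; the robot and the scene stay as the last step left them, time stands still between calls to the robot, and variables do not carry over. Pictures are saved under pics/ and viewed, at most 10 in all, crops included, and the job is handed in when it is done.

```bash
mkdir -p pics; python3 - <<'E'
from rig import sense, eyes
import cv2,json
s=sense();print(s)
for n in("scene","top"):
    im=eyes.capture(n);cv2.imwrite(f"pics/{n}0.png",im[:,:,::-1]);c=eyes.calibration(n);print(n,c)
print(eyes.calibration("wrist"))
E
```

```text
{'time_s': 0.0, 'joints': array([-1.38637855e+00,  3.13485480e-01,  1.49848382e+00,  1.07485924e-05,
        1.33102252e+00, -2.23381313e-01]), 'dq': array([-2.26873561e-05,  1.62139263e-04,  7.66753581e-04,  2.37653318e-03,
       -1.16606443e-06,  6.40382929e-04]), 'tau': array([ 2.86207331e-03, -4.12257457e+01, -2.59747678e+01, -4.81776419e-05,
        4.08696840e-03, -1.00615537e-06]), 'eef_pos': array([ 208.16033432, -481.68193536,  241.69933071]), 'ee_rot': array([-6.99347544e-04,  9.79284428e-01,  2.02488322e-01,  1.88468938e-05]), 'force': array([-0.33617931, -0.26081538, -0.84176201]), 'wrist_torque': array([-0.01756792,  0.01075446,  0.00153025]), 'grip_force': 0.0, 'grip_width': 0.9970815025140433}
scene {'fx': 394.4118459880274, 'fy': 394.4118459880274, 'cx': 317.03743113003316, 'cy': 196.24445846534326, 'cam_to_world': array([[-2.17955804e-01,  7.06348866e-01, -6.73473494e-01,
         1.34048765e+03],
       [ 9.75895117e-01,  1.49861866e-01, -1.58651004e-01,
         1.64866034e+02],
       [-1.11349626e-02, -6.91818402e-01, -7.21985673e-01,
         9.78778551e+02],
 
[... 304 characters left out ...]
9.99912399e-01,  1.31292079e-02,  1.67876168e-03,
        -3.36542822e+01],
       [-4.12347821e-03, -1.88469469e-01, -9.82070393e-01,
         1.73660495e+03],
       [ 0.00000000e+00,  0.00000000e+00,  0.00000000e+00,
         1.00000000e+00]])}
{'fx': 292.2133002530772, 'fy': 292.2133002530772, 'cx': 324.8529639080451, 'cy': 195.71897117466912, 'mount': array([[-6.42220057e-04, -9.51547484e-01, -3.07501176e-01,
         7.80182132e+01],
       [ 9.99999647e-01, -4.44744065e-04, -7.12272836e-04,
        -6.33485733e-01],
       [ 5.41002102e-04, -3.07501525e-01,  9.51547434e-01,
        -1.31730728e+02],
       [ 0.00000000e+00,  0.00000000e+00,  0.00000000e+00,
         1.00000000e+00]])}
```

View pics/scene0.png

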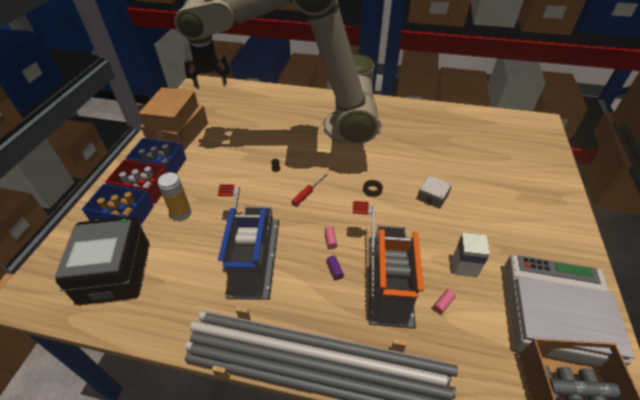

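View pics/top0.png

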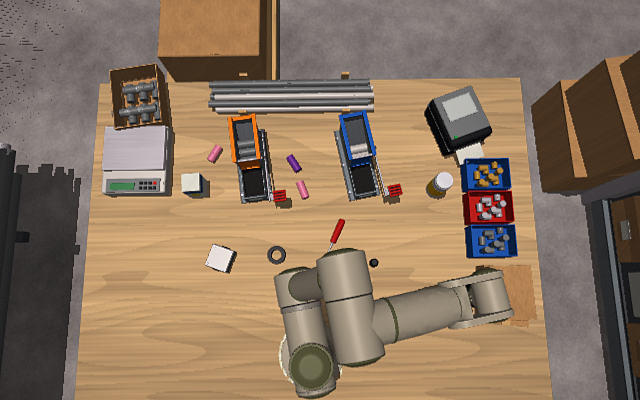

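The scene view shows the orange hopper at about (395,270) with its red pad at (361,208), and the blue hopper at (248,250) with its pad at (227,190). In the top view the orange hopper's pad is at (280,196) and the blue one's is at (395,190).

The red things that could be mistaken for it, by top-view pixel: blue hopper pad (395,190), driver handle (337,231), red bin (488,207). I choose (280,196), beside the orange-rimmed chute. Next I locate it and check it in a crop.

```bash
cat > h.py <<'E'
import numpy as np,cv2
from rig import sense, eyes
def ray(n,u,v):
    c=eyes.calibration(n);T=np.array(c["cam_to_world"])
    return T[:3,3],T[:3,:3]@np.array([(u-c["cx"])/c["fx"],(v-c["cy"])/c["fy"],1])
def onz(n,u,v,z):
    o,d=ray(n,u,v);return o+d*(z-o[2])/d[2]
def tri(a,b):
    (o1,d1),(o2,d2)=ray(*a),ray(*b)
    t=np.linalg.lstsq(np.c_[d1,-d2],o2-o1,rcond=None)[0]
    p,q=o1+d1*t[0],o2+d2*t[1];return (p+q)/2,np.linalg.norm(p-q)
def mask(im,lo,hi):
    return cv2.inRange(cv2.cvtColor(im,cv2.COLOR_RGB2HSV),lo,hi)
def blobs(m,amin=30):
    n,l,st,c=cv2.connectedComponentsWithStats(m)
    return [(c[i].round(1),st[i][4],l==i) for i in range(1,n) if st[i][4]>amin]
E
python3 - <<'E'
from h import *
for n in("scene","top"):
    im=cv2.imread(f"pics/{n}0.png")[:,:,::-1]
    m=mask(im,(0,150,60),(6,255,255))|mask(im,(173,150,60),(180,255,255))
    for c,a,l in blobs(m): print(n,"red",c,a,onz(n,*c,128).round(0),cv2.minAreaRect(np.argwhere(l)[:,::-1].astype(np.float32)))
    m=mask(im,(7,170,120),(16,255,255))
    for c,a,l in blobs(m,60):
        r=cv2.minAreaRect(np.argwhere(l)[:,::-1].astype(np.float32))
        print(n,"orange",c,a,r, [onz(n,*p,185).round(0) for p in cv2.boxPoints(r)])
im=cv2.imread("pics/top0.png")[95:225,215:415];im2=cv2.imread("pics/scene0.png")[170:330,205:445]
a=cv2.resize(im,(800,520//1),interpolation=2)
cv2.imwrite("pics/c1.png",a)
E
```

```text
scene red [151.9  10.2] 151 [ -651. -1223.   128.] ((151.97540283203125, 10.270492553710938), (48.165016174316406, 3.259286880493164), 5.19442892074585)
scene red [280.8  20.9] 178 [-651. -483.  128.] ((280.5552062988281, 20.837932586669922), (57.21833801269531, 3.0726828575134277), 4.763641834259033)
scene red [521.1  40.9] 778 [-649.  702.  128.] ((520.0552368164062, 40.83101272583008), (238.9210205078125, 3.3604440689086914), 4.724451541900635)
scene red [577.2 153.1] 94 [176. 775. 128.] ((578.26025390625, 153.4726104736328), (16.96592140197754, 8.689861297607422), 65.55604553222656)
scene red [138.9 176.5] 793 [ 579. -592.  128.] ((138.03668212890625, 175.071044921875), (55.19308090209961, 37.9759521484375), 22.89055061340332)
scene red [225.6 189.6] 140 [ 577. -301.  128.] ((225.5, 189.5), (9.0, 15.0), 90.0)
scene red [302.3 194.5] 145 [549. -67. 128.] ((302.4502868652344, 194.4447479248047), (6.169341087341309, 24.157058715820312), 48.012786865234375)
scene red [360.3 207.2] 159 [564. 110. 128.] ((360.0, 207.5), (11.0, 14.0), 90.0)
scene orange [382.  257.9] 343 ((382.0, 258.0)
[... 737 characters left out ...]
05), 78.69007110595703)
top red [279.1 195.5] 130 [562. 110. 128.] ((279.1351623535156, 195.310791015625), (11.179131507873535, 12.658721923828125), 80.53767395019531)
top red [486.8 207.5] 959 [ 509. -625.  128.] ((488.2999572753906, 206.39999389648438), (33.004661560058594, 50.033958435058594), 86.8201675415039)
top red [337.4 230.3] 151 [435. -95. 128.] ((337.3189697265625, 230.4224090576172), (6.171403408050537, 24.68561363220215), 23.198589324951172)
top orange [243.2 133.7] 424 ((243.32919311523438, 137.0196990966797), (45.735023498535156, 28.159324645996094), 83.41805267333984) [array([842., 292., 185.]), array([852., 192., 185.]), array([685., 172., 185.]), array([674., 269., 185.])]
```

View pics/c1.png

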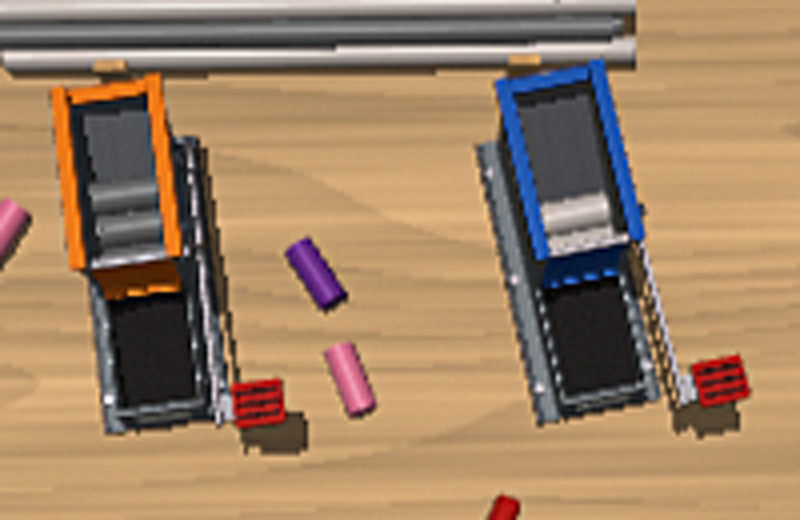

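The crop confirms it: the red pad at crop (258,403) is on the lever of the orange-rimmed hopper, which holds the grey tubes. The blue hopper's pad is at (720,380). Both views put the orange pad at about (563,110) at z=128. I'm heading there with the fingers shut.

```bash
python3 -m jog '[[0.04,-0.0288,0,0,0,0,0],[0.04,-0.0288,0,0,0,0,0],[0.04,-0.0288,0,0,0,0,0],[0.04,-0.0288,0,0,0,0,0],[0.04,-0.0288,0,0,0,0,0]]' 40
python3 -m jog '[[0.04,-0.0288,0,0,0,0,0],[0.04,-0.0288,0,0,0,0,0],[0.04,-0.0288,0,0,0,0,0],[0.04,-0.0288,0,0,0,0,0],[0.04,-0.0288,0,0,0,0,0]]'
python3 -m jog '[[0.04,-0.0288,0,0,0,0,0],[0.04,-0.0288,0,0,0,0,0],[0.04,-0.0288,0,0,0,0,0],[0.04,-0.0288,0,0,0,0,0],[0,0,0,0,0,0.14,0]]'
python3 -m jog '[[0,0,0,0,0,0.14,0],[0,0,0.03,0,0,0,0],[0,0,0.03,0,0,0,0],[0,0,0,0,0,0,0]]'
python3 - <<'E'
from h import *
s=sense();print(s)
for n in("top","wrist"):
    cv2.imwrite(f"pics/{n}1.png",eyes.capture(n)[:,:,::-1])
E
```

```text
time_s: 0.6
eef_pos: [335.2, -268.5, 242.2]
ee_rot: [-0.0, 0.979, 0.202, -0.0]
force: [1.3, -1.2, -0.8]
grip_width: 0.142
grip_force: 0.0
time_s: 1.1
eef_pos: [461.8, -56.9, 242.2]
ee_rot: [0.0, 0.979, 0.203, -0.0]
force: [0.6, -0.8, -0.1]
grip_width: 0.001
grip_force: 0.0
time_s: 1.6
eef_pos: [563.5, 114.6, 241.0]
ee_rot: [-0.001, 0.991, 0.135, -0.0]
force: [0.5, -0.4, 0.0]
grip_width: 0.004
grip_force: 0.0
time_s: 2.0
eef_pos: [560.5, 110.3, 178.5]
ee_rot: [-0.0, 0.998, 0.064, -0.004]
force: [-0.1, 0.1, -0.1]
grip_width: 0.001
grip_force: 0.0
{'time_s': 2.0, 'joints': array([-1.07388517e-02,  4.71934538e-01,  1.43923332e+00, -1.56576229e-05,
        1.23837957e+00,  1.43228104e+00]), 'dq': array([-5.83638429e-05, -5.02066056e-02, -9.01877532e-02, -9.27243583e-05,
        6.67391643e-02, -5.37356760e-06]), 'tau': array([ 1.15290969e-01, -4.77579546e+01, -2.47852939e+01,  5.11392354e-03,
       -7.11985398e-01,  5.44728799e-03]), 'eef_pos': array([560.47775449, 110.2839715 , 178.46885102]), 'ee_rot': array([-2.89175220e-04,  9.97951783e-01,  6.38468370e-02, -3.96685924e-03]), 'force': array([-0.13411556,  0.14348055, -0.09573984]), 'wrist_torque': array([0.01222942, 0.01937273, 0.03604375]), 'grip_force': 0.0, 'grip_width': 0.0006143259031837776}
```

View pics/wrist1.png

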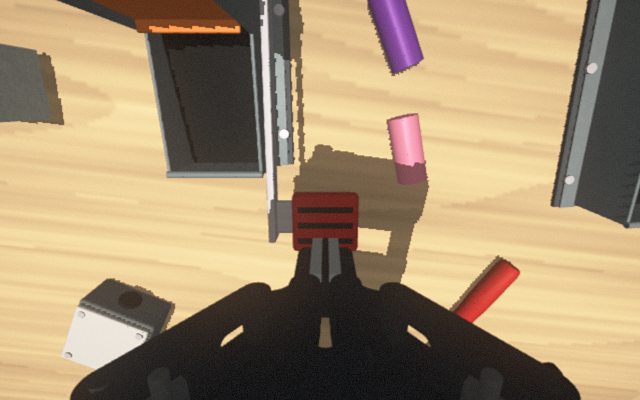

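The wrist view shows the orange hopper's pad at (326,221), with the shut fingertips just over its near edge at about (326,245) because of parallax. I'll check the offset by casting a ray.

```bash
python3 - <<'E'
from h import *
from scipy.spatial.transform import Rotation as R
s=sense();c=eyes.calibration("wrist");M=np.array(c["mount"])
q=s["ee_rot"];Rw=R.from_quat([q[1],q[2],q[3],q[0]]).as_matrix()
im=cv2.imread("pics/wrist1.png")[:,:,::-1]
m=mask(im,(0,120,40),(8,255,255))|mask(im,(172,120,40),(180,255,255))
for cc,a,l in blobs(m,500):
    p=np.argwhere(l)[:,::-1];r=cv2.minAreaRect(p.astype(np.float32));print(cc,a,r)
for u,v in [(326,221)]:
    o=Rw@M[:3,3]+s["eef_pos"];d=Rw@M[:3,:3]@np.array([(u-c["cx"])/c["fx"],(v-c["cy"])/c["fy"],1])
    P=o+d*(128-o[2])/d[2];print(P,"tool delta",Rw.T@(P-s["eef_pos"]))
E
```

```text
[325.1 216.9] 2738 ((325.0, 221.0), (58.0, 66.0), 90.0)
[486.9 290.8] 1744 ((486.01312255859375, 291.48614501953125), (24.98805809020996, 75.26984405517578), 43.451839447021484)
[561.73208149 109.89556648 128.        ] tool delta [-0.8114111   0.23881618 54.88466811]
```

Pad centre is within 1 mm of the tool axis. Going down.

```bash
python3 -m jog '[[0,0,0.017,0,0,0,0],[0,0,0.012,0,0,0,0],[0,0,0.006,0,0,0,0],[0,0,0.005,0,0,0,0],[0,0,0.005,0,0,0,0]]'
python3 -m jog '[[0,0,0.006,0,0,0,0],[0,0,0.006,0,0,0,0],[0,0,0.006,0,0,0,0],[0,0,0.006,0,0,0,0],[0,0,0.006,0,0,0,0]]'
```

```text
time_s: 2.6
eef_pos: [562.6, 110.3, 137.7]
ee_rot: [0.0, 0.998, 0.064, 0.0]
force: [-1.5, -0.1, 3.5]
grip_width: -0.003
grip_force: 1.8
time_s: 3.1
eef_pos: [562.2, 110.3, 106.8]
ee_rot: [0.0, 0.998, 0.064, -0.0]
force: [-4.8, -0.1, 4.4]
grip_width: 0.003
grip_force: 2.5
```

```bash
python3 -m jog '[[0,0,0.006,0,0,0,0],[0,0,0.006,0,0,0,0],[0,0,0.006,0,0,0,0],[0,0,0.004,0,0,0,0],[0,0,0.001,0,0,0,0]]'
python3 -m jog '[[0,0,0.001,0,0,0,0],[0,0,0,0,0,0,0],[0,0,0,0,0,0,0],[0,0,0,0,0,0,0],[0,0,0,0,0,0,0]]'
python3 - <<'E'
from h import *
a=eyes.capture("wrist");b=eyes.capture("top");c=eyes.capture("scene")
r=lambda i:cv2.resize(i,(400,300),interpolation=cv2.INTER_CUBIC)
cv2.imwrite("pics/p2.png",np.vstack([np.hstack([r(a),r(b[95:215,200:360])]),np.hstack([r(c[190:310,320:480]),r(a[0:200,100:367])])])[:,:,::-1])
E
```

```text
time_s: 3.6
eef_pos: [562.8, 110.3, 84.0]
ee_rot: [-0.0, 0.998, 0.064, 0.001]
force: [-2.2, 0.6, 5.6]
grip_width: 0.003
grip_force: 3.0
time_s: 4.1
eef_pos: [562.8, 110.3, 83.4]
ee_rot: [-0.0, 0.998, 0.064, 0.001]
force: [-2.8, 0.3, 5.7]
grip_width: -0.002
grip_force: 2.9
```

View pics/p2.png

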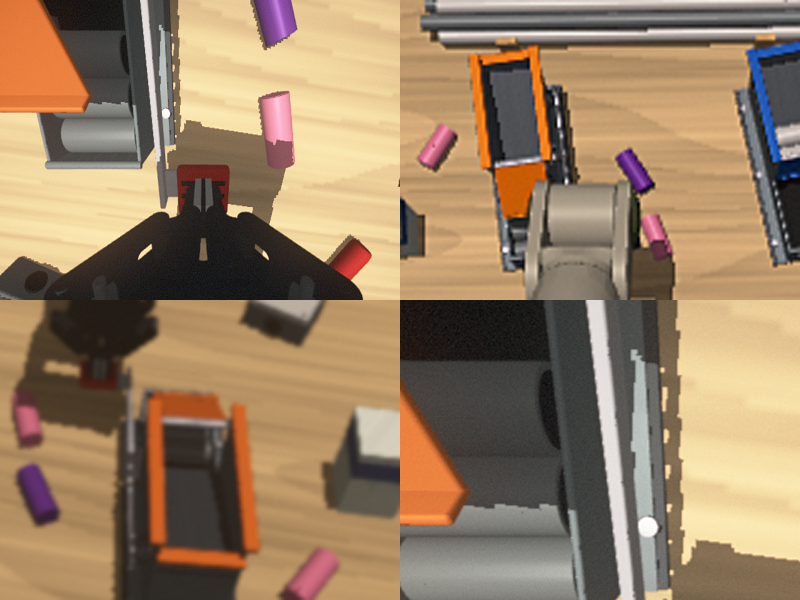

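The lid is wide open and the chute is empty (top and scene views). The wrist view shows tubes in the tray at panel positions (95,135), (95,105) and (90,60). I'll press the last millimetre and hold so they settle, then check the rearmost one.

```bash
python3 -m jog '[[0,0,0.001,0,0,0,0],[0,0,0.001,0,0,0,0],[0,0,0,0,0,0,0],[0,0,0,0,0,0,0],[0,0,0,0,0,0,0]]'
python3 -m jog '[[0,0,0,0,0,0,0],[0,0,0,0,0,0,0],[0,0,0,0,0,0,0],[0,0,0,0,0,0,0],[0,0,0,0,0,0,0]]'
python3 - <<'E'
from h import *
s=sense();print(repr(s["eef_pos"]),repr(s["ee_rot"]))
a=eyes.capture("wrist");cv2.imwrite("pics/w3.png",a[:,:,::-1])
cv2.imwrite("pics/w3c.png",cv2.convertScaleAbs(cv2.resize(a[0:240,40:300],(650,600),interpolation=2),alpha=1.5)[:,:,::-1])
E
```

```text
time_s: 4.75
eef_pos: [562.9, 110.3, 81.7]
ee_rot: [-0.0, 0.998, 0.064, 0.001]
force: [-2.7, -0.1, 7.4]
grip_width: -0.0
grip_force: 3.9
time_s: 5.25
eef_pos: [562.9, 110.3, 81.7]
ee_rot: [-0.0, 0.998, 0.064, 0.001]
force: [-2.6, -0.2, 8.3]
grip_width: -0.001
grip_force: 3.9
array([562.91548363, 110.34863442,  81.68552639]) array([-2.68748912e-05,  9.97959638e-01,  6.38419968e-02,  8.72010688e-04])
```

View pics/w3c.png

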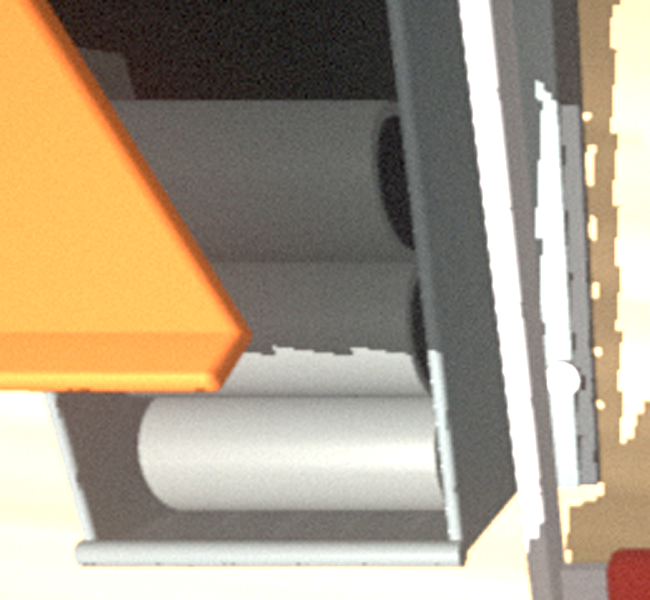

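The three tubes lie side by side in the tray, at crop rows of about 450, 310 and 180. A quick ray check will give their x in the hopper frame.

```bash
python3 - <<'E'
from h import *
from scipy.spatial.transform import Rotation as R
p=np.array([562.9,110.35,81.69]);q=[-2.7e-5,.99796,.063842,.00087]
c=eyes.calibration("wrist");M=np.array(c["mount"]);Rw=R.from_quat([q[1],q[2],q[3],q[0]]).as_matrix()
yaw=np.arctan2(20,168);H=R.from_euler('z',yaw).as_matrix();O=np.array([562,110,0])-H@[-159,-95,0]
print("yaw",yaw,"O",O)
for nm,u,v in [("lipfront z67",300,553),("front",290,455),("mid end",425,325),("rear end",397,182)]:
    u,v=u/2.5+40,v/2.5
    o=Rw@M[:3,3]+p;d=Rw@M[:3,:3]@np.array([(u-c["cx"])/c["fx"],(v-c["cy"])/c["fy"],1])
    print(nm,[(z,(H.T@(o+d*(z-o[2])/d[2]-O))[:2].round(0)) for z in(40,55,67,75,90)])
E
```

```text
yaw 0.11848995915813777 O [708.65491107 223.12973552   0.        ]
lipfront z67 [(40, array([-154.,   12.])), (55, array([-148.,    3.])), (67, array([-143.,   -5.])), (75, array([-139.,  -10.])), (90, array([-133.,  -19.]))]
front [(40, array([-128.,   10.])), (55, array([-124.,    1.])), (67, array([-121.,   -6.])), (75, array([-119.,  -11.])), (90, array([-114.,  -20.]))]
mid end [(40, array([-97., -27.])), (55, array([-95., -33.])), (67, array([-94., -37.])), (75, array([-93., -40.])), (90, array([-92., -46.]))]
rear end [(40, array([-66., -24.])), (55, array([-67., -30.])), (67, array([-68., -35.])), (75, array([-69., -38.])), (90, array([-70., -44.]))]
```

The couplings are at x of about -122, -96 and -67 in the hopper frame, all inside the tray. I'm now letting the lever up slowly, about 40 mm/s and slower near the top.

```bash
python3 -m jog '[[0,0,-0.002,0,0,0,0],[0,0,-0.003,0,0,0,0],[0,0,-0.004,0,0,0,0],[0,0,-0.004,0,0,0,0],[0,0,-0.004,0,0,0,0]]'
python3 -m jog '[[0,0,-0.004,0,0,0,0],[0,0,-0.004,0,0,0,0],[0,0,-0.004,0,0,0,0],[0,0,-0.004,0,0,0,0],[0,0,-0.004,0,0,0,0]]'
python3 -m jog '[[0,0,-0.003,0,0,0,0],[0,0,-0.003,0,0,0,0],[0,0,-0.003,0,0,0,0],[0,0,-0.002,0,0,0,0],[0,0,-0.002,0,0,0,0]]'
```

```text
time_s: 5.8
eef_pos: [562.2, 110.3, 98.4]
ee_rot: [0.0, 0.998, 0.064, -0.0]
force: [-3.7, -0.8, 4.3]
grip_width: 0.003
grip_force: 2.5
time_s: 6.3
eef_pos: [562.8, 110.3, 118.8]
ee_rot: [-0.0, 0.998, 0.064, 0.001]
force: [-0.3, 0.3, 3.9]
grip_width: 0.002
grip_force: 1.9
time_s: 6.8
eef_pos: [562.6, 110.2, 131.5]
ee_rot: [0.0, 0.998, 0.064, 0.0]
force: [3.0, 0.4, 2.6]
grip_width: 0.003
grip_force: 1.6
```

```bash
python3 -m jog '[[0,0,-0.002,0,0,0,0],[0,0,-0.002,0,0,0,0],[0,0,-0.002,0,0,0,0],[0,0,-0.001,0,0,0,0],[0,0,-0.001,0,0,0,0]]'
python3 -m jog '[[0,0,-0.002,0,0,0,0],[0,0,-0.002,0,0,0,0],[0,0,-0.004,0,0,0,0],[0,0,-0.02,0,0,0,0],[0,0,-0.03,0,0,0,0]]'
python3 -m jog '[[-0.03,0,-0.03,0,0,0,0],[-0.04,0,0,0,0,0,0],[-0.04,0,0,0,0,0,0],[0,0,0,0,0,0,0],[0,0,0,0,0,0,0]]'
python3 - <<'E'
from h import *
a=eyes.capture("wrist");b=eyes.capture("top");c=eyes.capture("scene")
r=lambda i:cv2.resize(i,(400,300),interpolation=cv2.INTER_CUBIC)
cv2.imwrite("pics/p4.png",np.vstack([np.hstack([r(a),r(b[95:275,200:440])]),np.hstack([r(c[140:320,200:440]),r(a[0:200,100:367])])])[:,:,::-1])
E
```

```text
time_s: 7.3
eef_pos: [562.3, 110.3, 139.3]
ee_rot: [0.0, 0.998, 0.064, -0.0]
force: [1.8, 0.9, 2.3]
grip_width: 0.0
grip_force: 1.0
time_s: 7.8
eef_pos: [561.4, 110.3, 196.6]
ee_rot: [-0.0, 0.998, 0.064, -0.002]
force: [1.2, 0.1, -0.2]
grip_width: -0.001
grip_force: 0.0
time_s: 8.3
eef_pos: [453.1, 96.2, 227.9]
ee_rot: [0.0, 0.998, 0.064, 0.0]
force: [0.7, -0.6, 0.1]
grip_width: 0.003
grip_force: 0.0
```

View pics/p4.png

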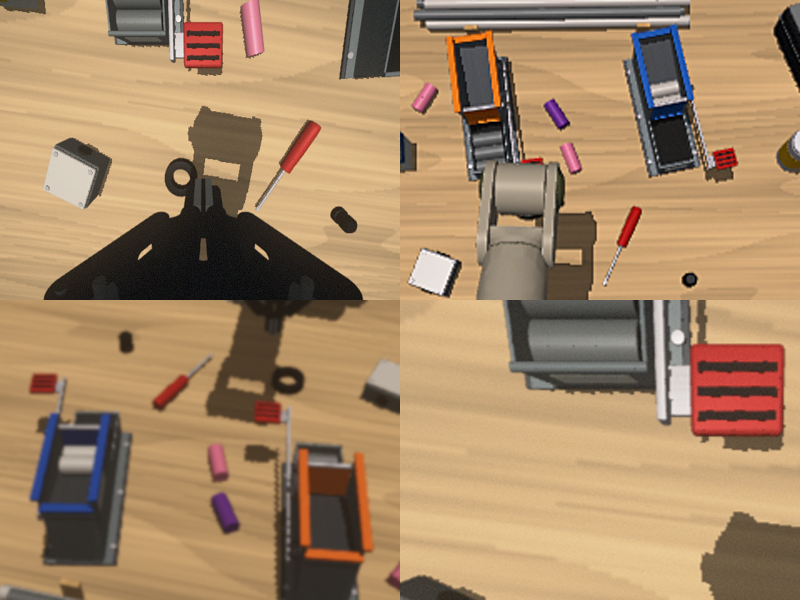

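The orange lid is shut, its chute is empty and the couplings lie in the tray (top panel around (488,145)). The pad is up, the blue hopper is untouched and full, and the robot is clear. Handing in.

```bash
python3 -c "
from rig import finish_job
print(finish_job())"
```

```text
the job is handed in; nothing more can be done
None
```

The job is handed in: all three grey couplings rolled out into the orange hopper's tray, the lid was eased shut on the lever, and in the last pictures the blue hopper was still shut and full with nothing else moved (no verdict came back).

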